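Lock a gearbox cam with an open spanner in short strokes

TASK

Take the steel spanner from its wooden rest and use it to turn the big hexagon on the gearbox foot clockwise (seen from above) until its pointer tab comes right up against the stop pin. The walls allow only a short swing, so lift the spanner off and reseat it further back for each stroke; turn the hexagon with the spanner only, then lay the spanner flat across both bars of its rest again. Leave the mug, the tin and the carton where they are.

Things in the scene. Friction and masses are not known exactly. Their poses are not given: they have to be found in the camera images.
- gearbox: grey cast gearbox, fixed to the bench; origin on the bench on the hexagon's vertical axis. Foot plate 12 mm high, x -70 to 155, y -90 to 90 mm; gearbox block x 80 to 150 mm, 120 mm high. Two upright cheek walls 12 mm thick, inner faces at y = +66 and -66 mm, from x = -46 mm back to the block, tops 70 mm over the bench, leave a pocket open towards -x
- pocket (a point): point on the gearbox at x = -46 mm, y = 0, z = 31 mm of its frame, in the mouth of the pocket between the cheek walls (same axes as the gearbox). The spanner's handle must stick out through this mouth, along the gearbox's -x, and can swing about 46 degrees to either side before it meets a cheek
- stop_pin (a point): top of the upright steel stop pin, 10 mm thick, 22 mm over the bench, 52 mm from the hexagon's axis, at -41 degrees in the gearbox frame (from +x towards -y)
- cam (a joint): angle of the hexagon (rad), grows clockwise seen from above, 0 to 2.6; at 2.6 the tab meets the pin, a hard stop, with the tab at -30 degrees in the gearbox frame. Starts between 0 and 0.8. Stiff: needs about 0.5 N m and stays where it is left
- hex (a point): centre of the underside of the steel hexagon, on its axis, 22 mm over the bench: also the top of the round collar, 62 mm across, on which the seated spanner lies. Hexagon 40 mm across flats, 46 mm across corners, 26 mm tall, its top 6 mm chamfered. Turns with it: x axis along the pointer tab and through a corner. The spanner fits with its x axis at 0 or a multiple of 60 degrees from this x axis
- tab_end (a point): end of the flat steel pointer tab that turns with the hexagon, 58 mm from its axis, 21 mm over the bench; the tab is 10 mm wide and lies lower than the collar's top, under the spanner
- spanner: loose steel open-jawed spanner, flat, 200 mm long, 16 mm thick, 0.24 to 0.38 kg. Origin at the centre of the jaw opening on the underside; +x out of the open jaw, z up; handle along -x, 24 mm wide, to x = -175 mm. Jaw gap 43 mm (about 8 degrees of play either way on the hexagon), x -31 to 25 mm; head 75 mm wide, x -51 to 25 mm
- spanner_grip (a point): good place to grip the handle: x = -112 mm of the spanner's frame, at half its thickness (8 mm up); on the rest it lies over the gap between the bars, on the hexagon it lies outside the cheek walls
- spanner_mid (a point): point on the underside of the spanner at x = -75 mm of the spanner's frame
- rest: fixed pale wooden rest, 235 by 100 mm, origin on the bench under the jaw centre of a spanner laid as at the start; handle towards its -x. Two bars across it, tops 40 mm over the bench: a wide one at x -45 to 30 mm (under the head), a narrow one at x -180 to -150 mm (under the handle's end); between them the board is 10 mm high
- rest_mid (a point): on the rest at x = -75 mm, y = 0 of its frame, at the height of the bars' tops
- mug: white mug, 82 mm wide, 95 mm tall, origin under its centre; bystander
- tin: metal tin, 84 mm wide, 120 mm tall, origin under its centre; bystander
- carton: brown carton 80 x 110 x 60 mm, origin under its centre; bystander
There are look-alikes about, which are no part of the job. Of the things shaped like the spanner, the steel one is meant.

How it is judged:
By the outcome, as a careful person would: the job done as asked, in the order asked, and still so for the second after the job is handed in, with the robot touching nothing.
It also fails if it takes over 72 s, if anything falls off the work surface, if the arm or the gripper's body presses on something with over 40 N, if the wrist force passes 120 N, or if a joint passes its speed limit or range.

ROBOT

A 6-joint arm with a two-finger parallel gripper is mounted at the origin on the work surface. World frame = base frame: x ahead of the robot, y to its left, z up, the work surface at z = 0. Lengths are in mm, angles in rad, forces in N, time in s.
With the tool pointing down it reaches from about 275 to 725 mm from the base axis. Payload 5.6 kg.
Tool frame: the origin (TCP) lies where the fingers leave the gripper's body, on its centre line; the fingertips stand 73 mm ahead of it and the grasp point (between the pads) lies 54 mm ahead of it (pinch_z is the distance from the TCP to the grasp point, in mm); z points along the fingers, y is the direction in which the jaws open and shut (so a half turn about z gives the same grasp; the last joint's range is limited). The gripper opens to 85 mm and grips with 20 to 120 N. Pads are 22 mm wide; open, the fingers measure 114 mm over their backs; the gripper's body (76 mm by 85 mm) begins 54 mm behind the grasp point. The pads swing forward as they close: fully open they stand 13 mm farther back than shut.
Start: joints at [1.597, 0.255, 0.108, 0, -1.424, -0.285], TCP at [140.729, 531.685, 303.883] pointing down, gripper open.
Joint ranges: [-2.95, 2.95], [-1.21, 1.97], [-1.09, 1.5], [-2.87, 1.71], [-2.94, -0.07], [-3.05, 3.05]. Speed limits (rad/s): [2.57, 2.57, 3.14, 3.14, 3.14, 3.14].

INTERFACE

Orientations are given as a 3x3 rotation matrix whose columns are the frame's x, y, z axes.
In Python, from plant import * gives the robot as it stands.
- The arm moves only by the tool carry_out, never from a script. Its argument "plan" is a list of rows, each an object with "twist": the turn, a rotation vector about the tool's x, y, z in rad, a list of three; "linear": the shift along the tool's x, y, z in cm, a list of three; "hand": the opening in per cent of the stroke, from 0 (shut) to 100 (fully open). A call has 1 to 10 rows; each row is the pose to reach, as a shift and turn from the pose measured when the call began, along the tool's axes at that moment; what a row does not reach only later rows make up. A row lasts 1/10 s, in which the tool goes at most 50 mm and 8.59 degrees, less where a joint would pass 70% of its speed; a pose out of reach is approached as far as the arm can. A call with a gripper value outside its range is refused whole. The fingers move at their own pace and stop on an object; "squeeze" is the grip in N (left out, the last holds). Time passes only in rows, so rows that repeat a pose let the fingers close. It gives the time, the measured TCP pose, the force and the opening at its end, in the units of the state.
- state(): the state, without advancing time (a new reading comes with each control period).
- snapshot(name): name is "scene" or "top" or "wrist"; returns a dict with "color" (400x640x3 uint8, red, green, blue), "z_map" (400x640 float32, mm along the optical axis (not along the pixel's ray), 0 where there is no reading), "mtx" (3x3 intrinsics, pixels), "position" and "orientation" of the camera in the world; the wrist camera has in their place "T_tool_cam" (4x4, takes a point from camera to tool coordinates, whose origin is the TCP and whose axes are the flange's). Camera axes: x right, y down, z forward; pixel columns grow to the right and rows downward; lengths in mm; the calibration is good to about 2 mm. A picture is of the moment at which its call begins: read the wrist's pose just before it.
- finish_job(): hands the job in, once; it reports no verdict.
The state is a dict: "time_s": time; "joint_positions": joint angles; "joint_velocities": joint speeds; "tau": joint torques, N m; "eef_pos": TCP position; "tool_rot": TCP orientation; "force": force on the tool from outside, world axes, zero at the start; "moment": the same for the moment, N m; "opening": finger opening in mm.
Only numpy, scipy, OpenCV 4.12 (cv2) and the standard library are available. Lean on these libraries where they do the work, as an engineer would, in place of code of your own. Each camera call takes 0.05 s, during which the arm holds its last target. There are 200 camera calls.

## Working session

There is one attempt and no reset: what is moved stays moved. The work goes in short steps, Python scripts to look and compute and a tool call to move; the robot and the scene stay as the last step left them, time stands still between calls to the robot, and variables do not carry over. Pictures are saved under pics/ and viewed, about 8 in all and at most 12, crops included, and the job is handed in when it is done.

Besides the shell and the picture viewer there is one more tool, called after "Emit:" by a JSON object that holds its "method" and its "body". carry_out: Moves the arm, as the interface text tells. Its arguments: {"type":"object","properties":{"plan":{"type":"array","items":{"type":"object","properties":{"twist":{"type":"array","items":{"type":"number"}},"linear":{"type":"array","items":{"type":"number"}},"hand":{"type":"number"}}}},"squeeze":{"type":"number"}},"required":["plan"]}

```bash
mkdir -p pics; ls; cat > h.py <<'E'
from plant import *
import numpy as np, cv2
def shot(n):
    s=state(); d=snapshot(n)
    if n=='wrist':
        T=np.eye(4);T[:3,:3]=s['tool_rot'];T[:3,3]=s['eef_pos'];C=T@np.array(d['T_tool_cam'])
    else:
        C=np.eye(4);C[:3,:3]=d['orientation'];C[:3,3]=d['position']
    d['C']=C; return d
def save(d,f,crop=None,k=1):
    im=cv2.cvtColor(d['color'],cv2.COLOR_RGB2BGR)
    if crop: x0,y0,x1,y1=crop; im=im[y0:y1,x0:x1]
    cv2.imwrite('pics/'+f,cv2.resize(im,None,fx=k,fy=k,interpolation=cv2.INTER_CUBIC))
def onplane(d,uv,z):
    uv=np.atleast_2d(np.array(uv,float)); r=np.c_[uv,np.ones(len(uv))]@np.linalg.inv(np.array(d['mtx'])).T
    r=r@d['C'][:3,:3].T; o=d['C'][:3,3]; return o+r*((z-o[2])/r[:,2])[:,None]
def cloud(d):
    v,u=np.mgrid[:400,:640]; z=d['z_map']; K=np.array(d['mtx'])
    p=np.stack([(u-K[0,2])/K[0,0]*z,(v-K[1,2])/K[1,1]*z,z],-1)
    return p@d['C'][:3,:3].T+d['C'][:3,3]
def proj(d,P):
    q=(np.atleast_2d(P)-d['C'][:3,3])@d['C'][:3,:3]; q=q@np.array(d['mtx']).T; return q[:,:2]/q[:,2:]
E
python3 - <<'E'
from h import *
a=shot('top');b=shot('scene')
save(a,'top.png',k=1.25);save(b,'scene.png',k=1.25)
np.savez('top.npz',**a); np.savez('scene.npz',**b)
print(a['C'].round(3),b['C'].round(3),a['mtx']); print(state())
E
```

```text
pics
[[-3.00000e-02 -9.84000e-01  1.73000e-01  2.74663e+02]
 [-1.00000e+00  3.00000e-02  3.00000e-03 -9.11990e+01]
 [-8.00000e-03 -1.73000e-01 -9.85000e-01  1.48846e+03]
 [ 0.00000e+00  0.00000e+00  0.00000e+00  1.00000e+00]] [[-7.080000e-01  6.150000e-01 -3.470000e-01  1.001810e+03]
 [ 7.060000e-01  6.120000e-01 -3.570000e-01  4.067190e+02]
 [-7.000000e-03 -4.970000e-01 -8.670000e-01  1.247778e+03]
 [ 0.000000e+00  0.000000e+00  0.000000e+00  1.000000e+00]] [[390.32689583   0.         319.77268145]
 [  0.         390.32689583 191.7162888 ]
 [  0.           0.           1.        ]]
{'time_s': 0.1, 'joint_positions': array([ 1.59658784e+00,  2.55690496e-01,  1.07115338e-01, -4.16947723e-04,
       -1.42391451e+00, -2.84610546e-01]), 'joint_velocities': array([ 0.00036459, -0.00132702,  0.00221848,  0.00089752,  0.00015743,
       -0.00158904]), 'tau': array([-3.22935935e-03, -3.87606919e+01,  2.38474578e+01,  5.37817374e+00,
       -3.81104051e-03,  4.89530017e-07]), 'eef_pos': array([140.62377593, 531.37993046, 303.07815897]), 'tool_rot': array([[ 9.66677213e-01, -2.55998104e-01, -3.68652192e-04],
       [-2.55998357e-01, -9.66675716e-01, -1.70340557e-03],
       [ 7.97014753e-05,  1.74101771e-03, -9.99998481e-01]]), 'force': array([ 0.20739752, -0.55385809, -0.42917963]), 'moment': array([-0.00496343, -0.00199626, -0.01193787]), 'opening': 85.38415815049726}
```

View pics/top.png

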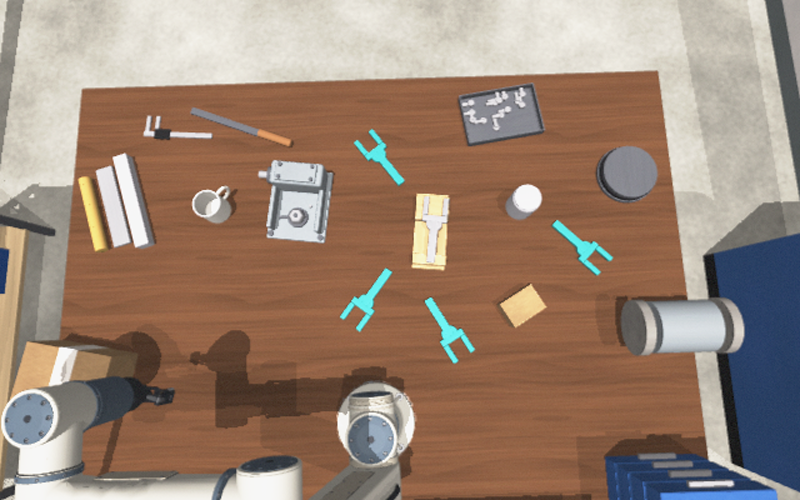

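View pics/scene.png

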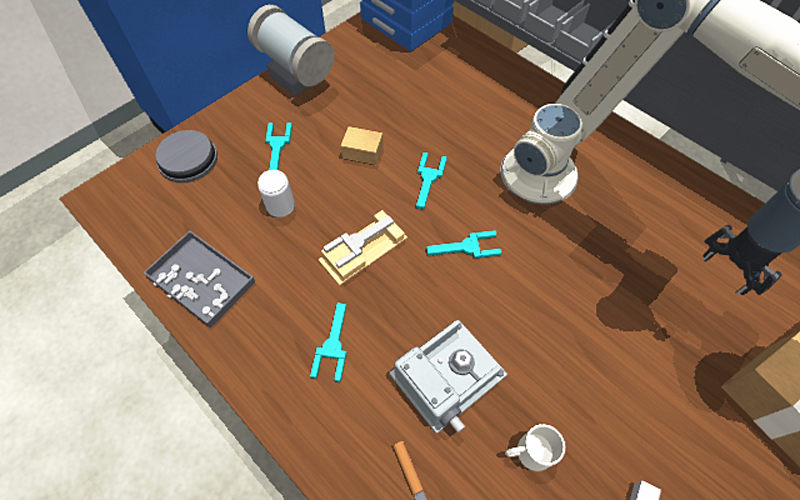

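Both pictures show the steel spanner on the pale wooden rest (top px ~(432,225), scene ~(360,240)). Four cyan spanner shapes lie on the bench at top px (380,157), (583,247), (366,300) and (450,330). The grey one on the rest is the one described as steel. The gearbox is at top px (297,205), with its mouth towards the robot. Next I measure both and view one enlarged crop.

```bash
python3 - <<'E'
from h import *
for n in ('top','scene'):
    d=dict(np.load(n+'.npz')); P=cloud(d); im=d['color'].astype(int); hsv=cv2.cvtColor(d['color'],cv2.COLOR_RGB2HSV)
    reg=lambda c,r: np.hypot(P[...,0]-c[0],P[...,1]-c[1])<r
    cen=cloud(d)
    if n=='top': cs=onplane(d,[[432/1.25,225/1.25]],50)[0]; cg=onplane(d,[[297/1.25,205/1.25]],40)[0]; print(cs,cg)
    m=reg(cs,160)&(P[...,2]>46)&(P[...,2]<66)&(hsv[...,1]<50)
    p=P[m]; r=cv2.minAreaRect(p[:,:2].astype(np.float32)); print(n,'spanner',m.sum(),r,np.median(p[:,2]))
    c,ax=p[:,:2].mean(0),np.linalg.svd(p[:,:2]-p[:,:2].mean(0))[2][0]; t=(p[:,:2]-c)@ax; print(c,ax,t.min(),t.max(), np.histogram(t,8)[0])
    m2=reg(cs,170)&(P[...,2]>3)&(P[...,2]<70)&(hsv[...,1]>60)&(hsv[...,2]>150)
    p=P[m2]; 
    print('rest',m2.sum(),cv2.minAreaRect(p[:,:2].astype(np.float32)),np.percentile(p[:,2],[10,50,90]))
    g=reg(cg,220)&(P[...,2]>110)&(P[...,2]<130); p=P[g]; print('block',g.sum(),cv2.minAreaRect(p[:,:2].astype(np.float32)),np.median(p[:,2]))
    g=reg(cg,150)&(P[...,2]>62)&(P[...,2]<76); p=P[g]; print('cheeks',g.sum(),cv2.minAreaRect(p[:,:2].astype(np.float32)))
    g=reg(cg,150)&(P[...,2]>42)&(P[...,2]<53); p=P[g]; print('hex',g.sum(),np.median(p,0))
    g=reg(cg,150)&(P[...,2]>6)&(P[...,2]<16)&(hsv[...,1]<60); p=P[g]; print('foot',g.sum(),cv2.minAreaRect(p[:,:2].astype(np.float32)),np.median(p[:,2]))
im=cv2.cvtColor(np.load('top.npz')['color'],cv2.COLOR_RGB2BGR)
cv2.imwrite('pics/crop1.png',cv2.resize(im[110:230,200:370],None,fx=4.6,fy=4.6,interpolation=cv2.INTER_CUBIC))
E
```

```text
[ 569.30512708 -185.69766611   50.        ] [646.5932617  223.45106709  40.        ]
top spanner 455 ((556.1741333007812, -187.9508056640625), (73.34149169921875, 197.59197998046875), 82.56647491455078) 56.06868535734657
[ 564.35189245 -188.42922941] [-0.99082271  0.13516792] -90.43384770330555 106.98577998794268 [ 51  52 103  79  42  42  39  47]
rest 867 ((556.35009765625, -204.89971923828125), (279.88067626953125, 303.1627197265625), 48.279544830322266) [ 4.83758044 11.90812215 41.7857145 ]
block 585 ((726.7113037109375, 212.91783142089844), (151.79029846191406, 65.39110565185547), 83.15079498291016) 119.62479449635066
cheeks 313 ((663.2037353515625, 242.78863525390625), (200.44088745117188, 184.64749145507812), 83.34095764160156)
hex 168 [620.77245109 227.00849926  47.11432313]
foot 1076 ((655.732666015625, 222.99203491210938), (181.34718322753906, 223.40640258789062), 83.1227035522461) 12.002207573102396
scene spanner 577 ((554.7969970703125, -181.25634765625), (91.20201873779297, 201.07447814941406), 80.84009552001953) 55.276411771130824
[ 567.67492792 -186.55745171] [ 0.99170643 -0.12852376] -113.97425572769633 86.58886349858076 [ 47  53  47  54  88 136  76  76]
rest 1108 ((573.12841796875, -186.80213928222656), (314.74957275390625, 317.79986572265625), 66.91270446777344) [ 3.91145486 11.54684961 41.36904586]
block 1011 ((726.1602783203125, 214.12118530273438), (151.09349060058594, 64.88909912109375), 82.66098022460938) 119.4151472852102
cheeks 511 ((666.6033935546875, 243.03790283203125), (199.4666290283203, 195.30081176757812), 83.16929626464844)
hex 234 [618.23162438 228.07451931  46.72859536]
foot 1605 ((654.0396728515625, 222.5628662109375), (179.5947265625, 225.2861785888672), 82.83476257324219) 11.716788416503277
```

View pics/crop1.png

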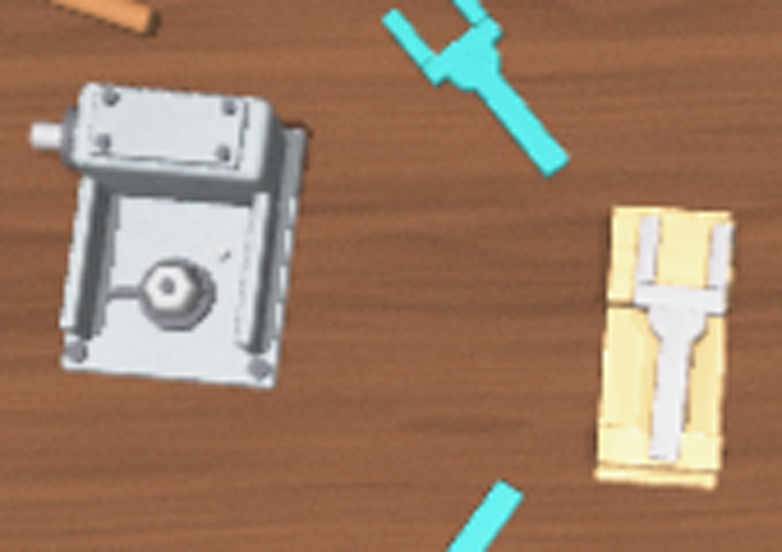

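The crop confirms it: the grey steel spanner lies on the pale rest, jaw at crop (680,250) and handle end at (665,455). The others are cyan. The hexagon is at (178,290) with its tab pointing left to about (110,292).
Gearbox origin is about (612.5,228), yaw −7°. Spanner grip is about (519.5,−183), yaw −7.4°. I move over the spanner now.

Emit:
{"method": "carry_out", "body": {"plan": [{"linear": [27.5,29.7,2],"twist": [0,0,-0.06],"hand": 100},{"linear": [27.5,29.7,2],"twist": [0,0,-0.06],"hand": 100},{"linear": [27.5,29.7,2],"twist": [0,0,-0.06],"hand": 100},{"linear": [27.5,29.7,2],"twist": [0,0,-0.06],"hand": 100},{"linear": [27.5,29.7,2],"twist": [0,0,-0.06],"hand": 100},{"linear": [27.5,29.7,2],"twist": [0,0,-0.06],"hand": 100},{"linear": [27.5,29.7,2],"twist": [0,0,-0.06],"hand": 100},{"linear": [54.9,59.4,5],"twist": [0,0,-0.129],"hand": 100},{"linear": [54.9,59.4,5],"twist": [0,0,-0.129],"hand": 100},{"linear": [54.9,59.4,5],"twist": [0,0,-0.129],"hand": 100}]}}

```text
time_s: 1.1
eef_pos: [374.6, 88.6, 275.8]
tool_rot: [[0.992, -0.129, -0.0], [-0.129, -0.992, -0.001], [0.0, 0.001, -1.0]]
force: [0.8, 1.4, 0.3]
opening: 85.5
```

```bash
cat >> h.py <<'E'
def go(pos,yaw):
    """cm shift & twist z in tool axes to reach TCP pos (tool x at yaw deg, z down)"""
    s=state(); R=np.array(s['tool_rot']); d=np.array(pos)-s['eef_pos']
    y=np.radians(yaw); W=np.array([[np.cos(y),np.sin(y),0],[np.sin(y),-np.cos(y),0],[0,0,-1]])
    print('t',round(s['time_s'],2),'p',np.round(s['eef_pos'],1),'yaw',np.degrees(np.arctan2(R[1,0],R[0,0])).round(2),'F',np.round(s['force'],1),'op',round(s['opening'],1),'j6',s['joint_positions'][5].round(2))
    print('linear',(R.T@d/10).round(2),'twist',cv2.Rodrigues(R.T@W)[0].ravel().round(3))
G0=np.array([612.5,227.8]); GY=-7.0
def gbx(x,y):
    a=np.radians(GY); return G0+np.array([x*np.cos(a)-y*np.sin(a),x*np.sin(a)+y*np.cos(a)])
E
python3 - <<'E'
from h import *
go([519.5,-183.1,250],-7.4)
d=dict(np.load('top.npz'))
a=onplane(d,[[223.9,173.5]],21)[0][:2]-G0; print('tab',a,np.hypot(*a),np.degrees(np.arctan2(a[1],a[0]))-GY)
E
```

```text
t 1.1 p [374.6  88.6 275.8] yaw -7.4 F [0.8 1.4 0.3] op 85.5 j6 0.8
linear [17.87 25.07  2.61] twist [ 0.001 -0.    -0.   ]
tab [ 2.94690468 52.41801808] 52.50078919786678 93.78225810296557
```

Emit:
{"method": "carry_out", "body": {"plan": [{"linear": [17.9,25.1,2.6]},{"linear": [17.9,25.1,2.6]},{"linear": [17.9,25.1,2.6]},{"linear": [17.9,25.1,2.6]},{"linear": [17.9,25.1,2.6]},{"linear": [17.9,25.1,2.6]},{"linear": [17.9,25.1,2.6]},{"linear": [17.9,25.1,2.6]},{"linear": [17.9,25.1,2.6]},{"linear": [17.9,25.1,2.6]}]}}

```text
$.plan[0]: bad value
```

```bash
python3 - <<'E'
from h import *
go([519.5,-183.1,250],-7.4)
w=shot('wrist'); np.savez('w1.npz',**w); save(w,'w1.png'); P=cloud(w)
hsv=cv2.cvtColor(w['color'],cv2.COLOR_RGB2HSV)
m=(P[...,2]>48)&(P[...,2]<64)&(hsv[...,1]<50)&(np.hypot(P[...,0]-555,P[...,1]+188)<150)&(w['z_map']>0)
p=P[m]; print(m.sum(),np.median(p[:,2]))
uv=np.argwhere(m)[:,::-1]; q=onplane(w,uv,56)[:,:2].astype(np.float32); print(cv2.minAreaRect(q))
h=q[(q[:,0]>480)&(q[:,0]<550)]; l=cv2.fitLine(h,cv2.DIST_L2,0,.01,.01).ravel(); print('handle',l,np.degrees(np.arctan2(l[1],l[0])))
E
```

```text
t 1.1 p [374.6  88.6 275.8] yaw -7.4 F [0.8 1.4 0.3] op 85.5 j6 0.8
linear [17.87 25.07  2.61] twist [ 0.001 -0.    -0.   ]
1440 56.69894543754779
((475.9922180175781, -172.99668884277344), (42.032920837402344, 23.729114532470703), 2.982382297515869)
handle [ 1.9171716e-01  9.8145020e-01  4.8769968e+02 -1.7099146e+02] 78.94698
```

View pics/w1.png

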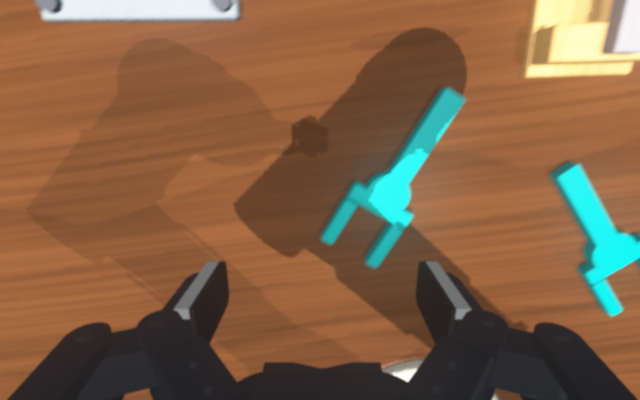

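The move was refused because its rows lacked full fields, so this picture only shows the midway spot: two cyan look-alikes, with the rest at top right (580,40). I resend the move with all fields.

Emit:
{"method": "carry_out", "body": {"plan": [{"linear": [17.9,25.1,2.6],"twist": [0,0,0],"hand": 100},{"linear": [17.9,25.1,2.6],"twist": [0,0,0],"hand": 100},{"linear": [17.9,25.1,2.6],"twist": [0,0,0],"hand": 100},{"linear": [17.9,25.1,2.6],"twist": [0,0,0],"hand": 100},{"linear": [17.9,25.1,2.6],"twist": [0,0,0],"hand": 100},{"linear": [17.9,25.1,2.6],"twist": [0,0,0],"hand": 100},{"linear": [17.9,25.1,2.6],"twist": [0,0,0],"hand": 100},{"linear": [17.9,25.1,2.6],"twist": [0,0,0],"hand": 100},{"linear": [17.9,25.1,2.6],"twist": [0,0,0],"hand": 100},{"linear": [17.9,25.1,2.6],"twist": [0,0,0],"hand": 100}]}}

```text
time_s: 2.15
eef_pos: [519.4, -189.7, 250.4]
tool_rot: [[0.991, -0.135, -0.001], [-0.135, -0.991, -0.005], [-0.001, 0.005, -1.0]]
force: [0.2, 1.2, 0.5]
opening: 85.6
```

```bash
python3 - <<'E'
from h import *
go([519.5,-183.1,250],-7.4)
w=shot('wrist'); np.savez('w1.npz',**w); save(w,'w2.png'); P=cloud(w)
hsv=cv2.cvtColor(w['color'],cv2.COLOR_RGB2HSV)
m=(P[...,2]>48)&(P[...,2]<64)&(hsv[...,1]<50)&(np.hypot(P[...,0]-555,P[...,1]+188)<150)&(w['z_map']>0)
uv=np.argwhere(m)[:,::-1]; q=onplane(w,uv,56)[:,:2].astype(np.float32); print(m.sum(),np.median(P[m][:,2]),cv2.minAreaRect(q))
h=q[(q[:,0]>480)&(q[:,0]<540)]; l=cv2.fitLine(h,cv2.DIST_L2,0,.01,.01).ravel(); print('handle',l,np.degrees(np.arctan2(l[1],l[0])))
print('xrange',q.min(0),q.max(0))
E
```

```text
t 2.15 p [ 519.4 -189.7  250.4] yaw -7.75 F [0.2 1.2 0.5] op 85.6 j6 1.5
linear [-0.08 -0.65  0.04] twist [ 0.005  0.001 -0.006]
10029 56.94619603243177 ((554.6213989257812, -188.21014404296875), (73.78741455078125, 198.1116943359375), 82.34054565429688)
handle [ 9.8798060e-01 -1.5457782e-01  5.1097998e+02 -1.8200348e+02] -8.892312
xrange [ 455.01013 -237.18466] [ 657.4791  -155.75832]
```

View pics/w2.png

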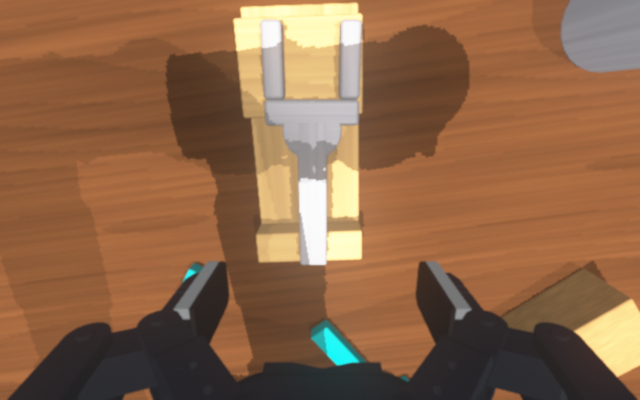

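This view shows the steel spanner on the rest: handle from (313,265) to (313,180), jaws at (272,60) and (350,60). Centre is (554.6,−188.2), yaw −7.7°, which agrees with the top view to 2 mm. I go down to TCP z=106 and grip.

Emit:
{"method": "carry_out", "body": {"plan": [{"linear": [-0.2,-0.6,5],"twist": [0.005,0,0],"hand": 80},{"linear": [-0.2,-0.6,9],"twist": [0.005,0,0],"hand": 70},{"linear": [-0.2,-0.6,12],"twist": [0.005,0,0],"hand": 70},{"linear": [-0.2,-0.6,13.5],"twist": [0.005,0,0],"hand": 70},{"linear": [-0.2,-0.6,14.4],"twist": [0.005,0,0],"hand": 70},{"linear": [-0.2,-0.6,14.4],"twist": [0.005,0,0],"hand": 70},{"linear": [-0.2,-0.6,14.4],"twist": [0.005,0,0],"hand": 70}]}}

```text
time_s: 2.9
eef_pos: [518.8, -183.7, 107.8]
tool_rot: [[0.991, -0.134, 0.002], [-0.134, -0.991, -0.0], [0.002, -0.0, -1.0]]
force: [-0.2, 0.2, 0.4]
opening: 59.7
```

```bash
python3 -c "
from h import *
go([518,-183.5,106],-7.7)"
```

```text
t 2.9 p [ 518.8 -183.7  107.8] yaw -7.67 F [-0.2  0.2  0.4] op 59.7 j6 1.49
linear [-0.09 -0.01  0.18] twist [-0.    -0.002  0.   ]
```

Emit:
{"method": "carry_out", "body": {"plan": [{"linear": [-0.1,0,0.2],"twist": [0,0,0],"hand": 20},{"linear": [-0.1,0,0.2],"twist": [0,0,0],"hand": 0},{"linear": [-0.1,0,0.2],"twist": [0,0,0],"hand": 0},{"linear": [-0.1,0,0.2],"twist": [0,0,0],"hand": 0},{"linear": [-0.1,0,0.2],"twist": [0,0,0],"hand": 0},{"linear": [-0.1,0,0.2],"twist": [0,0,0],"hand": 0},{"linear": [-0.1,0,0.2],"twist": [0,0,0],"hand": 0},{"linear": [-0.1,0,0.2],"twist": [0,0,0],"hand": 0}], "squeeze": 110}}

```text
time_s: 3.7
eef_pos: [518.3, -183.6, 107.0]
tool_rot: [[0.991, -0.133, 0.003], [-0.133, -0.991, -0.0], [0.004, -0.0, -1.0]]
force: [-0.3, 1.4, 6.5]
opening: 22.1
```

Emit:
{"method": "carry_out", "body": {"plan": [{"linear": [0,0,-2],"twist": [0,0,0],"hand": 0},{"linear": [0,0,-5],"twist": [0,0,0],"hand": 0},{"linear": [0,0,-8],"twist": [0,0,0],"hand": 0},{"linear": [0,0,-8],"twist": [0,0,0],"hand": 0},{"linear": [0,0,-8],"twist": [0,0,0],"hand": 0},{"linear": [0,0,-8],"twist": [0,0,0],"hand": 0}]}}

```text
time_s: 4.3
eef_pos: [516.9, -183.3, 185.2]
tool_rot: [[0.991, -0.134, 0.0], [-0.134, -0.991, 0.001], [-0.0, -0.001, -1.0]]
force: [0.4, -0.9, -4.6]
opening: 21.9
```

```bash
python3 - <<'E'
from h import *
go([518,-183.5,186],-7.7)
d=shot('wrist'); np.savez('w3.npz',**d); save(d,'w3.png')
s=state(); P=cloud(d); R=s['tool_rot']; L=(P-s['eef_pos'])@R  # tool coords
hsv=cv2.cvtColor(d['color'],cv2.COLOR_RGB2HSV)
m=(d['z_map']>0)&(hsv[...,1]<60)&(L[...,2]>20)&(L[...,2]<75)&(L[...,0]>25)&(L[...,0]<160)&(abs(L[...,1])<50)
p=L[m]; print(m.sum(),p.min(0),p.max(0)); A=np.c_[p[:,0],p[:,1],np.ones(len(p))]
print('z plane',np.linalg.lstsq(A,p[:,2],rcond=None)[0])
print(cv2.minAreaRect(p[:,:2].astype(np.float32)))
E
```

```text
t 4.3 p [ 516.9 -183.3  185.2] yaw -7.68 F [ 0.4 -0.9 -4.6] op 21.9 j6 1.49
linear [ 0.11  0.01 -0.08] twist [-0.001  0.     0.   ]
28140 [ 25.01431183 -37.12939206  48.14868169] [111.74044311  38.37105982  64.1660157 ]
z plane [ 1.90802011e-02 -1.65033641e-03  4.94176958e+01]
((68.36066436767578, 0.5876960754394531), (86.64845275878906, 75.53617095947266), 0.14506793022155762)
```

View pics/w3.png

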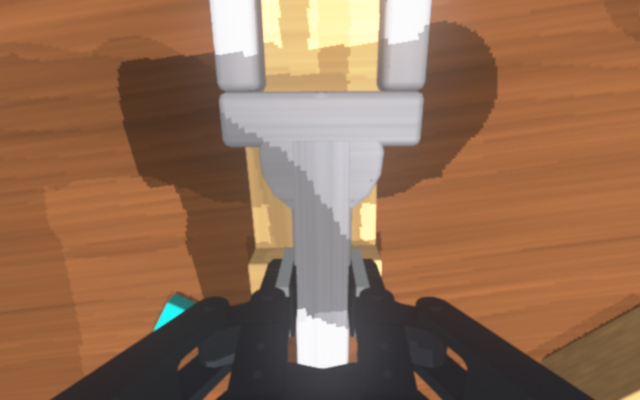

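The spanner is lifted and held level: head bar from (220,95) to (421,146), jaws at the top, handle between the pads. I work out its offset in the tool frame and the target over the hexagon.

```bash
python3 - <<'E'
from h import *
w=dict(np.load('w3.npz')); s=state(); R=s['tool_rot']
for uv,n in (([321,92],'x-31'),([321,146],'x-51'),([220,120],'L'),([421,120],'R'),([299,230],'hl'),([349,230],'hr'),([262,60],'jl'),([381,60],'jr')):
    # plane at top surface
    p=onplane(w,[uv],185.2-50.9)[0]; print(n,((p-s['eef_pos'])@R).round(1))
t=dict(np.load('top.npz')); sc=dict(np.load('scene.npz'))
# hex top: light/ring pixels; use the collar circle in both views
for d,n in((t,'top'),(sc,'scene')):
    P=cloud(d); m=(np.hypot(P[...,0]-612,P[...,1]-228)<40)&(P[...,2]>45.5)&(P[...,2]<51)
    p=P[m]; print(n,m.sum(),cv2.minEnclosingCircle(p[:,:2].astype(np.float32)),np.median(p,0))
    # tab: high points 17..24 beyond collar
    m=(P[...,2]>16.5)&(P[...,2]<24)&(np.hypot(P[...,0]-612,P[...,1]-228)<64)&(np.hypot(P[...,0]-612,P[...,1]-228)>36)
    q=P[m][:,:2]-G0; print(m.sum(),np.degrees(np.arctan2(q[:,1],q[:,0])).round(0)-GY,np.hypot(*q.T).round())
E
```

```text
x-31 [80.3  0.9 50.8]
x-51 [61.2  0.8 50.8]
L [ 70.6 -36.   50.8]
R [70.6 37.3 50.8]
hl [27.5 -8.1 50.8]
hr [27.5 12.1 50.8]
jl [ 90.8 -19.5  50.8]
jr [90.7 21.6 50.8]
top 48 ((614.1209716796875, 226.23031616210938), 21.970155715942383) [613.90592015 227.62215746  47.83340413]
51 [ -13.   37.   26.  -26.    6.  -34.  -38.  -36.   -1.  -41.  -51.   63.
   59.   41.   68.   45.  -55.   66.   75.  -58.   78.  -63.  -69.   88.
   86.   85.   85.   84.   91.   92.   91.   89.  -80.   96.   96.   95.
  105.  108.  111. -111.  126. -116. -113.  144.  147. -144. -158.  167.
 -156.  164.  178.] [59. 60. 55. 60. 44. 56. 58. 53. 36. 50. 62. 59. 53. 40. 61. 36. 55. 48.
 57. 44. 52. 43. 42. 56. 49. 46. 41. 37. 53. 48. 44. 38. 52. 52. 48. 41.
 46. 57. 58. 45. 47. 52. 60. 42. 45. 51. 49. 59. 58. 64. 59.]
scene 97 ((612.108642578125, 227.28565979003906), 19.587844848632812) [612.56602212 228.16098518  47.5992079 ]
50 [-124. -144. -156. -169.  -72.  186.  -78.  172.  168.  173.  -45.  -46.
  -45.  -48.  -41.  -41.  -41.  -38.  -37.  -26.  127.  116.   91.   95.
   98.  101.   88.   92.   95.   98.  101.   88.   92.   95.   98.   99.
  108.   89.   96.  100.   90.   92.   95.   98.   89.   92.   81.   19.
   67.   63.] [59. 61. 63. 52. 63. 46. 41. 53. 54. 39. 54. 51. 48. 42. 63. 51. 48. 54.
 51. 40. 56. 47. 36. 38. 40. 42. 39. 40. 42. 44. 46. 43. 44. 46. 48. 51.
 60. 47. 53. 54. 51. 53. 54. 56. 55. 57. 52. 58. 50. 52.]
```

```bash
cat >> h.py <<'E'
H=np.array([613.,228.])
def tcp(psi,z,back=0,off=(112,.7)):
    y=np.radians(GY+psi); ex=np.array([np.cos(y),np.sin(y)]); ey=np.array([np.sin(y),-np.cos(y)])
    p=H-(off[0]+back)*ex-off[1]*ey; go([*p,z],GY+psi)
E
python3 -c "
from h import *
tcp(33,190,50)"
```

```text
t 4.35 p [ 517.  -183.3  185.1] yaw -7.67 F [ 0.2  0.3 -3.7] op 21.8 j6 1.49
linear [ -9.5  -33.12  -0.47] twist [-0.001  0.    -0.588]
```

Emit:
{"method": "carry_out", "body": {"plan": [{"linear": [-1,-3.5,-0.5],"twist": [0,0,-0.06],"hand": 0},{"linear": [-2,-8,-0.5],"twist": [0,0,-0.15],"hand": 0},{"linear": [-4,-13,-0.5],"twist": [0,0,-0.25],"hand": 0},{"linear": [-5,-18,-0.5],"twist": [0,0,-0.35],"hand": 0},{"linear": [-6.5,-23,-0.5],"twist": [0,0,-0.45],"hand": 0},{"linear": [-8,-28,-0.5],"twist": [0,0,-0.53],"hand": 0},{"linear": [-9,-31.5,-0.5],"twist": [0,0,-0.57],"hand": 0},{"linear": [-9.5,-33.1,-0.5],"twist": [0,0,-0.588],"hand": 0},{"linear": [-9.5,-33.1,-0.5],"twist": [0,0,-0.588],"hand": 0},{"linear": [-9.5,-33.1,-0.5],"twist": [0,0,-0.588],"hand": 0}]}}

```text
time_s: 5.35
eef_pos: [466.5, 157.2, 189.3]
tool_rot: [[0.898, 0.439, -0.002], [0.439, -0.898, -0.001], [-0.002, -0.0, -1.0]]
force: [-0.0, -0.1, -3.3]
opening: 21.7
```

```bash
python3 - <<'E'
from h import *
tcp(33,190,50)
d=shot('wrist'); np.savez('w4.npz',**d); save(d,'w4.png'); P=cloud(d)
m=(np.hypot(P[...,0]-613,P[...,1]-228)<40)&(P[...,2]>46)&(P[...,2]<51)&(d['z_map']>0)
p=P[m]; print(m.sum(),cv2.minEnclosingCircle(p[:,:2].astype(np.float32)),np.median(p,0), proj(d,[[613,228,48]]))
E
```

```text
t 5.35 p [466.5 157.2 189.3] yaw 26.05 F [-0.  -0.1 -3.3] op 21.7 j6 1.38
linear [ 0.07 -0.01 -0.07] twist [-0.     0.002  0.001]
0 ((0.0, 0.0), 0.0) [nan nan nan] [[320.55583538 -65.52384964]]
  return _methods._mean(a, axis=axis, dtype=dtype,
  ret = um.true_divide(
```

View pics/w4.png

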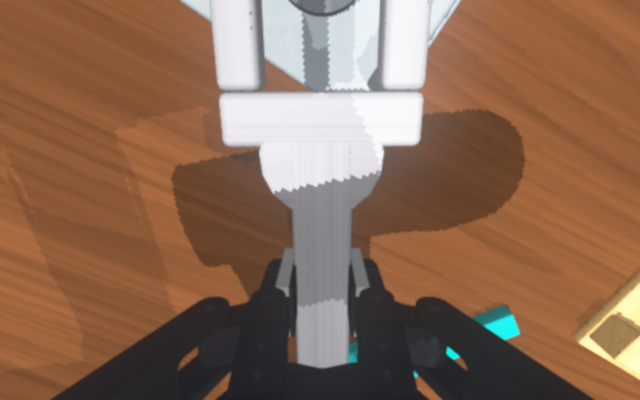

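I see the jaw with the gearbox foot beyond it and the collar's edge at (322,5). The hexagon is just out of frame, so I move forward 5 cm so that it shows through the jaw.

Emit:
{"method": "carry_out", "body": {"plan": [{"linear": [2.5,0,0],"twist": [0,0,0],"hand": 0},{"linear": [5,0,0],"twist": [0,0,0],"hand": 0},{"linear": [5.1,0,0],"twist": [0,0,0],"hand": 0},{"linear": [5.1,0,0],"twist": [0,0,0],"hand": 0},{"linear": [5.1,0,0],"twist": [0,0,0],"hand": 0}]}}

```text
time_s: 5.9
eef_pos: [512.0, 177.9, 189.0]
tool_rot: [[0.899, 0.437, -0.003], [0.437, -0.9, -0.001], [-0.003, -0.0, -1.0]]
force: [0.6, -0.1, -4.0]
opening: 21.8
```

```bash
python3 - <<'E'
from h import *
tcp(33,190)
d=shot('wrist'); np.savez('w5.npz',**d); save(d,'w5.png',(170,0,470,160),2.6); P=cloud(d)
m=(np.hypot(P[...,0]-613,P[...,1]-228)<40)&(P[...,2]>46)&(P[...,2]<51)&(d['z_map']>0)
p=P[m]; print(m.sum(),cv2.minEnclosingCircle(p[:,:2].astype(np.float32)),np.median(p,0), proj(d,[[613,228,48],[613,228,22]]))
E
```

```text
t 5.9 p [512.  177.9 189. ] yaw 25.91 F [ 0.6 -0.1 -4. ] op 21.8 j6 1.4
linear [ 0.07 -0.14 -0.1 ] twist [-0.     0.003 -0.002]
3141 ((611.1541748046875, 227.42495727539062), 20.92885398864746) [611.99523738 227.29684604  48.95528414] [[317.96730456  35.86305961]
 [318.44569546  43.28676607]]
```

View pics/w5.png

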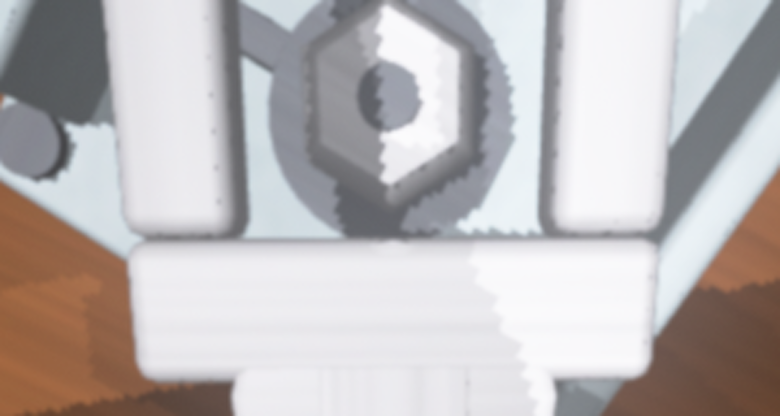

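The crop shows the hexagon centred in the jaw at crop (388,98), with corners at (388,5) and (388,203). It is already aligned with the spanner to about 1°, and the tab runs off to the upper left at (255,35). I cast this to millimetres in the tool frame.

```bash
python3 - <<'E'
from h import *
d=dict(np.load('w5.npz')); s=state(); R=s['tool_rot']; C=d['C']
f=lambda u,v,z:((onplane(d,[[170+u/2.6,v/2.6]],z)[0]-s['eef_pos'])@R).round(1)
zt=s['eef_pos'][2]-50.9; zb=s['eef_pos'][2]-66.5
print('hex c',f(388,100,48),'hole',f(389,95,48),'corners',f(388,5,44),f(390,203,44), 'sides',f(305,60,44),f(475,50,44),f(305,158,44),f(475,150,44))
print('jaw',f(244,100,zb),f(546,100,zb),f(240,100,zt),f(548,100,zt), 'back',f(390,238,zt))
E
```

```text
hex c [111.7   0.  141. ] hole [112.7   0.3 141. ] corners [1.316e+02 1.000e-01 1.449e+02] [ 90.1   0.4 145. ] sides [120.6 -18.9 144.9] [122.6  19.9 144.9] [100.  -19.6 145. ] [101.7  20.4 145. ]
jaw [ 99.2 -20.5  66.2] [99.1 23.8 66.2] [ 96.6 -18.5  50.6] [96.5 21.6 50.6] back [79.5  1.  50.7]
```

Emit:
{"method": "carry_out", "body": {"plan": [{"linear": [0,-0.12,3],"twist": [0,0.002,0],"hand": 0},{"linear": [0,-0.12,5.5],"twist": [0,0.002,0],"hand": 0},{"linear": [0,-0.12,6.5],"twist": [0,0.002,0],"hand": 0},{"linear": [0,-0.12,7],"twist": [0,0.002,0],"hand": 0},{"linear": [0,-0.12,7.5],"twist": [0,0.002,0],"hand": 0},{"linear": [0,-0.12,8],"twist": [0,0.002,0],"hand": 0},{"linear": [0,-0.12,8.4],"twist": [0,0.002,0],"hand": 0},{"linear": [0,-0.12,8.4],"twist": [0,0.002,0],"hand": 0}]}}

```text
time_s: 6.75
eef_pos: [511.2, 179.0, 105.1]
tool_rot: [[0.899, 0.437, -0.001], [0.437, -0.899, -0.0], [-0.001, -0.0, -1.0]]
force: [-0.6, 0.0, -2.8]
opening: 21.9
```

Emit:
{"method": "carry_out", "body": {"plan": [{"linear": [0.05,0,0.5],"twist": [0,0,0],"hand": 0},{"linear": [0.05,0,1],"twist": [0,0,0],"hand": 0},{"linear": [0.05,0,1.3],"twist": [0,0,0],"hand": 0},{"linear": [0.05,0,1.5],"twist": [0,0,0],"hand": 0},{"linear": [0.05,0,1.5],"twist": [0,0,0],"hand": 0}]}}

```text
time_s: 7.25
eef_pos: [511.5, 179.2, 89.8]
tool_rot: [[0.899, 0.437, -0.001], [0.437, -0.899, -0.001], [-0.001, -0.0, -1.0]]
force: [-0.3, 0.2, -2.8]
opening: 21.9
```

```bash
python3 - <<'E'
from h import *
for p in (20,5,-10,-25,-38): print(p);tcp(p,89.5)
E
```

```text
20
t 7.25 p [511.5 179.2  89.8] yaw 25.93 F [-0.3  0.2 -2.8] op 21.9 j6 1.4
linear [ 0.36 -2.52  0.03] twist [0.    0.001 0.226]
5
t 7.25 p [511.5 179.2  89.8] yaw 25.93 F [-0.3  0.2 -2.8] op 21.9 j6 1.4
linear [ 1.4  -5.26  0.03] twist [0.    0.001 0.487]
-10
t 7.25 p [511.5 179.2  89.8] yaw 25.93 F [-0.3  0.2 -2.8] op 21.9 j6 1.4
linear [ 3.11 -7.63  0.03] twist [0.    0.001 0.749]
-25
t 7.25 p [511.5 179.2  89.8] yaw 25.93 F [-0.3  0.2 -2.8] op 21.9 j6 1.4
linear [ 5.37 -9.48  0.03] twist [1.000e-03 1.000e-03 1.011e+00]
-38
t 7.25 p [511.5 179.2  89.8] yaw 25.93 F [-0.3  0.2 -2.8] op 21.9 j6 1.4
linear [  7.67 -10.56   0.02] twist [1.000e-03 1.000e-03 1.238e+00]
```

Emit:
{"method": "carry_out", "body": {"plan": [{"linear": [0.04,-0.9,0],"twist": [0,0,0.08],"hand": 0},{"linear": [0.14,-1.78,0],"twist": [0,0,0.16],"hand": 0},{"linear": [0.32,-2.66,0],"twist": [0,0,0.24],"hand": 0},{"linear": [0.57,-3.52,0],"twist": [0,0,0.32],"hand": 0},{"linear": [0.88,-4.36,0],"twist": [0,0,0.4],"hand": 0},{"linear": [1.26,-5.17,0],"twist": [0,0,0.48],"hand": 0},{"linear": [1.71,-5.95,0],"twist": [0,0,0.56],"hand": 0},{"linear": [2.22,-6.69,0],"twist": [0,0,0.64],"hand": 0},{"linear": [2.78,-7.38,0],"twist": [0,0,0.72],"hand": 0},{"linear": [3.4,-8.03,0],"twist": [0,0,0.8],"hand": 0}]}}

```text
time_s: 8.25
eef_pos: [506.8, 266.1, 89.8]
tool_rot: [[0.939, -0.343, -0.002], [-0.343, -0.939, -0.002], [-0.001, 0.002, -1.0]]
force: [1.2, -2.4, -2.9]
opening: 21.3
```

```bash
python3 - <<'E'
from h import *
tcp(-38,89.5); print(state()['moment'])
d=shot('wrist'); np.savez('w6.npz',**d); save(d,'w6.png',(170,0,470,160),2.6)
E
```

```text
t 8.25 p [506.8 266.1  89.8] yaw -20.06 F [ 1.2 -2.4 -2.9] op 21.3 j6 0.46
linear [ 1.15 -4.85  0.02] twist [0.003 0.001 0.435]
[-0.85447595 -0.07666886  0.22921875]
```

View pics/w6.png

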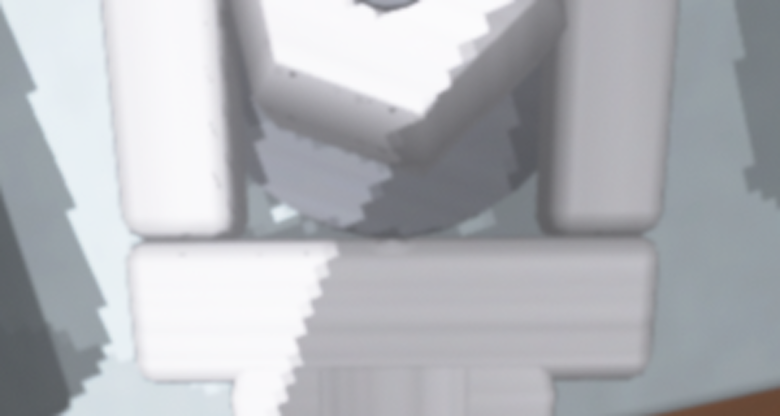

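The hexagon is turning with the jaw: its near corner sits at crop (420,110), about 8° of lag, as the play predicts. I continue the stroke.

Emit:
{"method": "carry_out", "body": {"plan": [{"linear": [0.08,-1.0,0],"twist": [0,0,0.09],"hand": 0},{"linear": [0.22,-2.0,0],"twist": [0,0,0.18],"hand": 0},{"linear": [0.45,-2.99,0],"twist": [0,0,0.27],"hand": 0},{"linear": [0.77,-3.95,0],"twist": [0,0,0.36],"hand": 0},{"linear": [1.18,-4.87,0],"twist": [0,0,0.45],"hand": 0},{"linear": [1.18,-4.87,0],"twist": [0,0,0.45],"hand": 0},{"linear": [1.18,-4.87,0],"twist": [0,0,0.45],"hand": 0}]}}

```text
time_s: 9.0
eef_pos: [534.5, 308.6, 89.4]
tool_rot: [[0.696, -0.718, -0.003], [-0.718, -0.696, -0.001], [-0.001, 0.003, -1.0]]
force: [-3.5, 1.6, -2.0]
opening: 21.8
```

```bash
python3 - <<'E'
from h import *
tcp(-34,125); print(state()['moment'])
E
```

```text
t 9.0 p [534.5 308.6  89.4] yaw -45.91 F [-3.5  1.6 -2. ] op 21.8 j6 -0.01
linear [ 0.08  0.87 -3.55] twist [ 0.003  0.001 -0.086]
[ 0.46100673  1.3109123  -0.27457082]
```

Emit:
{"method": "carry_out", "body": {"plan": [{"linear": [0.03,0.78,0],"twist": [0,0,-0.07],"hand": 0},{"linear": [0.03,0.78,0],"twist": [0,0,-0.07],"hand": 0},{"linear": [0.03,0.78,-1],"twist": [0,0,-0.07],"hand": 0},{"linear": [0.03,0.78,-2.5],"twist": [0,0,-0.07],"hand": 0},{"linear": [0.03,0.78,-4.5],"twist": [0,0,-0.07],"hand": 0},{"linear": [0.03,0.78,-6.5],"twist": [0,0,-0.07],"hand": 0},{"linear": [0.03,0.78,-7],"twist": [0,0,-0.07],"hand": 0},{"linear": [0.03,0.78,-7],"twist": [0,0,-0.07],"hand": 0}]}}

```text
time_s: 9.8
eef_pos: [529.9, 303.4, 160.7]
tool_rot: [[0.744, -0.668, -0.0], [-0.668, -0.744, 0.001], [-0.001, -0.0, -1.0]]
force: [0.1, -0.0, -3.8]
opening: 21.8
```

```bash
python3 - <<'E'
from h import *
for p in (12,30): tcp(p,160)
E
```

```text
t 9.8 p [529.9 303.4 160.7] yaw -41.92 F [ 0.1 -0.  -3.8] op 21.8 j6 0.06
linear [3.52 8.19 0.06] twist [-0.001  0.001 -0.819]
t 9.8 p [529.9 303.4 160.7] yaw -41.92 F [ 0.1 -0.  -3.8] op 21.8 j6 0.06
linear [ 6.41 10.17  0.06] twist [-1.000e-03  1.000e-03 -1.133e+00]
```

Emit:
{"method": "carry_out", "body": {"plan": [{"linear": [0.2,1.4,0],"twist": [0,0,-0.13],"hand": 0},{"linear": [0.4,2.8,0],"twist": [0,0,-0.26],"hand": 0},{"linear": [0.9,4.2,0],"twist": [0,0,-0.39],"hand": 0},{"linear": [1.5,5.5,0],"twist": [0,0,-0.52],"hand": 0},{"linear": [2.3,6.7,0],"twist": [0,0,-0.65],"hand": 0},{"linear": [3.3,7.9,0],"twist": [0,0,-0.78],"hand": 0},{"linear": [4.3,8.9,0],"twist": [0,0,-0.91],"hand": 0},{"linear": [5.4,9.7,0],"twist": [0,0,-1.04],"hand": 0},{"linear": [6.4,10.2,0],"twist": [0,0,-1.133],"hand": 0},{"linear": [6.4,10.2,0],"twist": [0,0,-1.133],"hand": 0}]}}

```text
time_s: 10.8
eef_pos: [509.0, 183.4, 159.4]
tool_rot: [[0.921, 0.39, -0.002], [0.39, -0.921, -0.001], [-0.002, -0.0, -1.0]]
force: [0.0, -0.3, -2.9]
opening: 21.9
```

Emit:
{"method": "carry_out", "body": {"plan": [{"linear": [0,0,-2.8],"twist": [0,0,0],"hand": 0},{"linear": [0,0,-2.8],"twist": [0,0,0],"hand": 0},{"linear": [0,0,-2.8],"twist": [0,0,0],"hand": 0}]}}

```text
time_s: 11.1
eef_pos: [508.9, 183.8, 187.0]
tool_rot: [[0.921, 0.389, -0.002], [0.389, -0.921, 0.0], [-0.002, -0.001, -1.0]]
force: [-0.0, -0.1, -4.4]
opening: 21.9
```

```bash
python3 - <<'E'
from h import *
tcp(30,160)
d=shot('wrist'); np.savez('w7.npz',**d); save(d,'w7.png',(170,0,470,160),2.6)
E
```

```text
t 11.1 p [508.9 183.8 187. ] yaw 22.91 F [-0.  -0.1 -4.4] op 21.9 j6 1.34
linear [ 0.11 -0.06  2.7 ] twist [-0.001  0.002 -0.002]
```

View pics/w7.png

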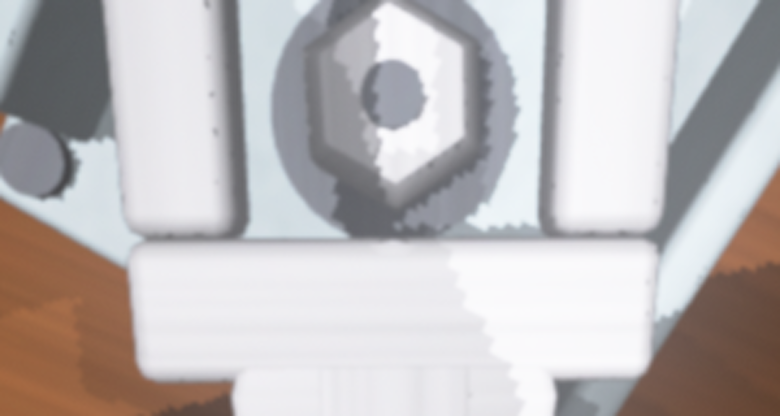

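The view shows the hexagon aligned again, with corners at (390,5) and (397,203) and its centre at (392,98) midway between the jaws. I lower the spanner onto it.

Emit:
{"method": "carry_out", "body": {"plan": [{"linear": [0.1,-0.05,4],"twist": [0,0.002,0],"hand": 0},{"linear": [0.1,-0.05,6],"twist": [0,0.002,0],"hand": 0},{"linear": [0.1,-0.05,7],"twist": [0,0.002,0],"hand": 0},{"linear": [0.1,-0.05,7.5],"twist": [0,0.002,0],"hand": 0},{"linear": [0.1,-0.05,8],"twist": [0,0.002,0],"hand": 0},{"linear": [0.1,-0.05,8.5],"twist": [0,0.002,0],"hand": 0},{"linear": [0.1,-0.05,9],"twist": [0,0.002,0],"hand": 0},{"linear": [0.1,-0.05,9.5],"twist": [0,0.002,0],"hand": 0},{"linear": [0.1,-0.05,9.7],"twist": [0,0.002,0],"hand": 0},{"linear": [0.1,-0.05,9.7],"twist": [0,0.002,0],"hand": 0}]}}

```text
time_s: 12.15
eef_pos: [508.9, 184.4, 89.4]
tool_rot: [[0.921, 0.39, -0.002], [0.39, -0.921, 0.0], [-0.002, -0.001, -1.0]]
force: [-0.7, -0.9, -1.4]
opening: 22.0
```

Emit:
{"method": "carry_out", "body": {"plan": [{"linear": [0.04,-0.9,0],"twist": [0,0,0.08],"hand": 0},{"linear": [0.14,-1.78,0],"twist": [0,0,0.16],"hand": 0},{"linear": [0.32,-2.66,0],"twist": [0,0,0.24],"hand": 0},{"linear": [0.57,-3.52,0],"twist": [0,0,0.32],"hand": 0},{"linear": [0.88,-4.36,0],"twist": [0,0,0.4],"hand": 0},{"linear": [1.26,-5.17,0],"twist": [0,0,0.48],"hand": 0},{"linear": [1.71,-5.95,0],"twist": [0,0,0.56],"hand": 0},{"linear": [2.22,-6.69,0],"twist": [0,0,0.64],"hand": 0},{"linear": [2.78,-7.38,0],"twist": [0,0,0.72],"hand": 0},{"linear": [3.4,-8.03,0],"twist": [0,0,0.8],"hand": 0}]}}

```text
time_s: 13.15
eef_pos: [508.9, 271.5, 89.6]
tool_rot: [[0.92, -0.392, -0.002], [-0.392, -0.92, -0.001], [-0.002, 0.002, -1.0]]
force: [0.3, -2.0, -1.9]
opening: 21.9
```

```bash
python3 - <<'E'
from h import *
for p in (-36,-38): tcp(p,89.5)
print(state()['moment'])
E
```

```text
t 13.15 p [508.9 271.5  89.6] yaw -23.06 F [ 0.3 -2.  -1.9] op 21.9 j6 0.41
linear [ 0.78 -3.96 -0.  ] twist [0.002 0.001 0.348]
t 13.15 p [508.9 271.5  89.6] yaw -23.06 F [ 0.3 -2.  -1.9] op 21.9 j6 0.41
linear [ 0.92 -4.33 -0.  ] twist [0.002 0.001 0.383]
[-0.76761968 -0.04376562  0.23759777]
```

Emit:
{"method": "carry_out", "body": {"plan": [{"linear": [0.06,-1.0,0],"twist": [0,0,0.09],"hand": 0},{"linear": [0.2,-2.0,0],"twist": [0,0,0.18],"hand": 0},{"linear": [0.43,-2.99,0],"twist": [0,0,0.27],"hand": 0},{"linear": [0.68,-3.75,0],"twist": [0,0,0.33],"hand": 0},{"linear": [0.68,-3.75,0],"twist": [0,0,0.33],"hand": 0},{"linear": [0.68,-3.75,0],"twist": [0,0,0.33],"hand": 0}]}}

```text
time_s: 13.75
eef_pos: [529.1, 303.1, 89.3]
tool_rot: [[0.744, -0.668, -0.003], [-0.668, -0.744, -0.001], [-0.002, 0.003, -1.0]]
force: [-4.2, 0.5, -1.1]
opening: 22.1
```

```bash
python3 - <<'E'
from h import *
tcp(-37,89.5)
print(state()['moment'])
E
```

```text
t 13.75 p [529.1 303.1  89.3] yaw -41.92 F [-4.2  0.5 -1.1] op 22.1 j6 0.06
linear [ 0.07 -0.49 -0.03] twist [0.003 0.002 0.036]
[-0.07688023  1.42148643 -0.36051837]
```

Emit:
{"method": "carry_out", "body": {"plan": [{"linear": [0.02,-0.3,0],"twist": [0,0,0.025],"hand": 0},{"linear": [0.03,-0.4,0],"twist": [0,0,0.035],"hand": 0},{"linear": [0.03,-0.4,0],"twist": [0,0,0.035],"hand": 0},{"linear": [0.03,-0.4,0],"twist": [0,0,0.035],"hand": 0}]}}

```text
time_s: 14.15
eef_pos: [531.5, 305.7, 89.2]
tool_rot: [[0.72, -0.694, -0.004], [-0.694, -0.72, -0.001], [-0.002, 0.004, -1.0]]
force: [-4.1, -0.1, -1.0]
opening: 21.7
```

```bash
python3 - <<'E'
from h import *
tcp(-38,89.5)
print(state()['moment'])
E
```

```text
t 14.15 p [531.5 305.7  89.2] yaw -43.91 F [-4.1 -0.1 -1. ] op 21.7 j6 0.03
linear [ 0.06 -0.34 -0.03] twist [0.004 0.002 0.019]
[-0.30717559  1.62114289 -0.0805471 ]
```

Emit:
{"method": "carry_out", "body": {"plan": [{"linear": [0.03,-0.2,0],"twist": [0,0,0.018],"hand": 0},{"linear": [0.05,-0.35,0],"twist": [0,0,0.03],"hand": 0},{"linear": [0.05,-0.35,0],"twist": [0,0,0.03],"hand": 0}]}}

```text
time_s: 14.45
eef_pos: [533.9, 308.0, 89.2]
tool_rot: [[0.699, -0.715, -0.005], [-0.715, -0.699, -0.001], [-0.003, 0.004, -1.0]]
force: [-5.4, 0.2, -0.7]
opening: 22.1
```

Emit:
{"method": "carry_out", "body": {"plan": [{"linear": [0.03,-0.2,0],"twist": [0,0,0.018],"hand": 0},{"linear": [0.04,-0.3,0],"twist": [0,0,0.026],"hand": 0},{"linear": [0.04,-0.3,0],"twist": [0,0,0.026],"hand": 0}]}}

```text
time_s: 14.75
eef_pos: [536.0, 310.0, 89.2]
tool_rot: [[0.68, -0.733, -0.006], [-0.733, -0.68, -0.001], [-0.003, 0.005, -1.0]]
force: [-5.9, 1.0, -1.7]
opening: 21.7
```

```bash
python3 - <<'E'
from h import *
tcp(-41,89.5)
print(state()['moment'])
d=shot('scene'); P=cloud(d)
m=(P[...,2]>16.5)&(P[...,2]<25); q=P[m][:,:2]-H; r=np.hypot(*q.T); a=(np.degrees(np.arctan2(q[:,1],q[:,0]))-GY); k=(r<66)&(r>38)&(abs(a+35)<40); print(np.c_[a,r][k].round(0).tolist())
save(d,'sc2.png',(330,255,410,325),9)
E
```

```text
t 14.75 p [536.  310.   89.2] yaw -47.12 F [-5.9  1.  -1.7] op 21.7 j6 -0.02
linear [ 0.05 -0.31 -0.03] twist [0.005 0.003 0.015]
[ 0.05558089  1.70014259 -0.06629602]
[[-54.0, 39.0], [-49.0, 39.0], [-41.0, 54.0], [-43.0, 50.0], [-39.0, 53.0], [-38.0, 51.0], [-37.0, 53.0], [-36.0, 50.0], [-35.0, 48.0], [-34.0, 45.0], [-35.0, 42.0], [-35.0, 38.0], [-32.0, 57.0], [-32.0, 54.0], [-33.0, 51.0], [-31.0, 48.0], [-30.0, 45.0], [-30.0, 42.0], [-29.0, 54.0], [-28.0, 52.0], [-28.0, 48.0], [-26.0, 46.0], [-26.0, 43.0], [-26.0, 55.0], [-25.0, 52.0], [-24.0, 50.0], [-24.0, 46.0], [-23.0, 43.0], [-15.0, 52.0], [-9.0, 48.0]]
```

View pics/sc2.png

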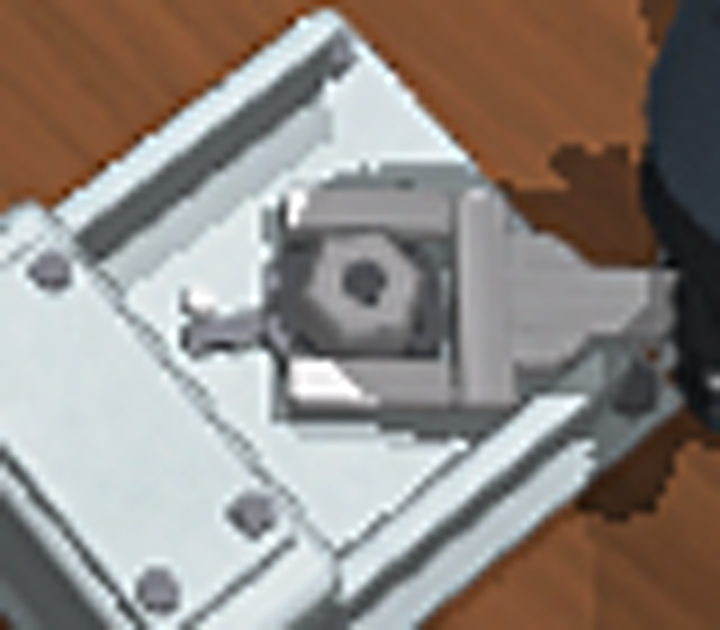

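The crop shows the tab's end at (190,340) with the pin right beside it at (195,300). The tab reads about −29°, and the force has only crept up. I press on gently to confirm a hard stop.

Emit:
{"method": "carry_out", "body": {"plan": [{"linear": [0.02,-0.2,0],"twist": [0,0,0.018],"hand": 0},{"linear": [0.04,-0.3,0],"twist": [0,0,0.026],"hand": 0},{"linear": [0.04,-0.3,0],"twist": [0,0,0.026],"hand": 0},{"linear": [0.04,-0.3,0],"twist": [0,0,0.026],"hand": 0}]}}

```text
time_s: 15.2
eef_pos: [538.2, 311.9, 89.2]
tool_rot: [[0.661, -0.75, -0.006], [-0.75, -0.661, -0.0], [-0.004, 0.005, -1.0]]
force: [-5.2, 0.4, -1.9]
opening: 21.7
```

```bash
python3 - <<'E'
from h import *
tcp(-42,89.5)
print(state()['moment'])
d=shot('wrist'); np.savez('w8.npz',**d); save(d,'w8.png',(170,0,470,160),2.6)
E
```

```text
t 15.2 p [538.2 311.9  89.2] yaw -48.6 F [-5.2  0.4 -1.9] op 21.7 j6 -0.05
linear [ 0.04 -0.21 -0.03] twist [0.005 0.004 0.007]
[ 0.12686373  1.74153855 -0.07112106]
```

Emit:
{"method": "carry_out", "body": {"plan": [{"linear": [0.02,-0.2,0],"twist": [0,0,0.018],"hand": 0},{"linear": [0.05,-0.35,0],"twist": [0,0,0.031],"hand": 0},{"linear": [0.05,-0.35,0],"twist": [0,0,0.031],"hand": 0},{"linear": [0.05,-0.35,0],"twist": [0,0,0.031],"hand": 0}]}}

```text
time_s: 15.65
eef_pos: [540.8, 313.7, 89.2]
tool_rot: [[0.638, -0.77, -0.007], [-0.77, -0.638, -0.001], [-0.004, 0.006, -1.0]]
force: [-5.8, -0.7, -1.3]
opening: 21.9
```

```bash
python3 - <<'E'
from h import *
tcp(-44,89.5)
print(state()['moment'])
d=shot('wrist'); np.savez('w8.npz',**d)
# hexagon top edge orientation: bright top at z~48
P=cloud(d); m=((np.hypot(P[...,0]-613,P[...,1]-228)<30)&(abs(P[...,2]-48)<2)).astype(np.uint8); c=max(cv2.findContours(m,0,2)[0],key=cv2.contourArea)[:,0]
q=onplane(d,c,48)[:,:2]-H; ap=cv2.approxPolyDP(q.astype(np.float32)[:,None],3,True)[:,0]; print(m.sum(),ap.round(1).tolist(),(np.degrees(np.arctan2(ap[:,1],ap[:,0]))-GY).round(1))
save(d,'w8.png',(170,0,470,160),2.6)
E
```

```text
t 15.65 p [540.8 313.7  89.2] yaw -50.34 F [-5.8 -0.7 -1.3] op 21.9 j6 -0.08
linear [ 0.01 -0.29 -0.03] twist [0.006 0.004 0.011]
[-0.27258852  1.62672285  0.21046107]
4035 [[8.699999809265137, 15.0], [0.30000001192092896, 20.100000381469727], [-16.399999618530273, 12.899999618530273], [-19.5, -8.399999618530273]] [  66.9   96.2  148.9 -149.6]
```

View pics/w8.png

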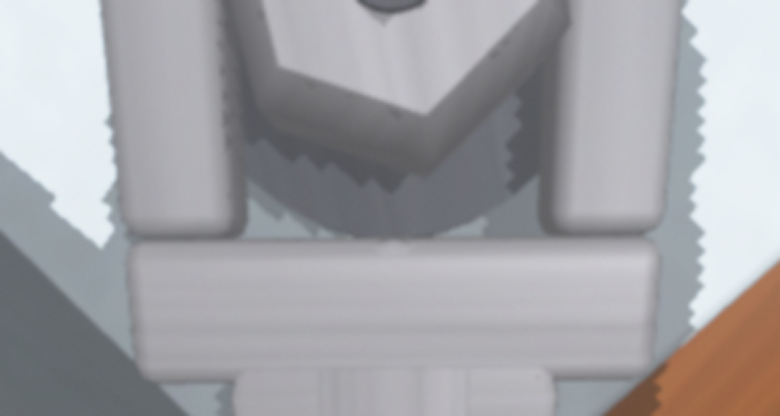

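The 12 pictures are used up, so I go by numbers from here. In this one the near corner sits at (424,112), about the same lag as mid-stroke, so the hexagon may still be following. I compare hexagon angles numerically.

```bash
cat > m.py <<'E'
from h import *
def hexang(d):
    P=cloud(d); m=((np.hypot(P[...,0]-613,P[...,1]-228)<30)&(abs(P[...,2]-48)<2.5)&(d['z_map']>0)).astype(np.uint8); c=max(cv2.findContours(m,0,1)[0],key=cv2.contourArea)[:,0]
    c=c[c[:,1]>1]; q=onplane(d,c,48)[:,:2]
    ap=cv2.approxPolyDP(c.astype(np.float32)[:,None],3,True)[:,0]; w=onplane(d,ap,48)[:,:2]; o=[]
    for i in range(len(w)):
        e=w[(i+1)%len(w)]-w[i]
        if np.hypot(*e)>14: o.append((round((np.degrees(np.arctan2(e[1],e[0]))-GY)%60,1),round(float(np.hypot(*e)),1)))
    return o
def tab(d):
    P=cloud(d); q=P[...,:2]-H; r=np.hypot(q[...,0],q[...,1]); a=np.degrees(np.arctan2(q[...,1],q[...,0]))-GY
    for z0,z1 in ((13.5,26),):
        m=(r>38)&(r<64)&(abs(a+35)<30)&(P[...,2]>z0)&(P[...,2]<z1)
        uv=np.argwhere(m); 
        for v,u in uv: print((u,v),'a%.0f r%.0f z%.0f'%(a[v,u],r[v,u],P[v,u,2]),d['color'][v,u].tolist(),end='; ')
        print()
E
python3 - <<'E'
from m import *
for n in('w5','w6','w7','w8'): 
    d=dict(np.load(n+'.npz')); R=d['C'][:3,:3]; print(n,hexang(d))
d=shot('scene'); tab(d); np.savez('sc3.npz',**d)
E
```

```text
w5 [(np.float64(33.0), 18.2), (np.float64(35.9), 20.9), (np.float64(34.4), 21.2), (np.float64(34.3), 20.4), (np.float64(32.7), 21.3), (np.float64(35.4), 17.7)]
w6 [(np.float64(17.3), 37.0)]
w7 [(np.float64(38.2), 16.3), (np.float64(31.5), 19.6), (np.float64(35.5), 21.6), (np.float64(31.3), 20.2), (np.float64(33.0), 21.1), (np.float64(33.7), 16.0)]
w8 [(np.float64(47.5), 37.0)]
(np.int64(350), np.int64(281)) a-64 r62 z16 [184, 193, 197]; (np.int64(350), np.int64(282)) a-62 r61 z14 [176, 186, 189]; (np.int64(351), np.int64(284)) a-57 r56 z15 [216, 227, 229]; (np.int64(353), np.int64(285)) a-56 r49 z14 [219, 226, 229]; (np.int64(354), np.int64(285)) a-57 r46 z16 [218, 226, 229]; (np.int64(350), np.int64(287)) a-47 r57 z15 [161, 170, 173]; (np.int64(351), np.int64(287)) a-44 r54 z25 [239, 238, 238]; (np.int64(352), np.int64(287)) a-47 r51 z18 [243, 242, 243]; (np.int64(353), np.int64(287)) a-47 r48 z18 [231, 235, 236]; (np.int64(349), np.int64(288)) a-44 r59 z14 [227, 235, 238]; (np.int64(351), np.int64(288)) a-41 r54 z23 [252, 251, 252]; (np.int64(352), np.int64(288)) a-41 r51 z23 [254,
[... 1253 characters left out ...]
t64(292)) a-28 r52 z20 [147, 151, 158]; (np.int64(353), np.int64(292)) a-27 r49 z21 [160, 163, 173]; (np.int64(354), np.int64(292)) a-26 r46 z22 [146, 149, 159]; (np.int64(355), np.int64(292)) a-26 r43 z20 [111, 112, 118]; (np.int64(356), np.int64(292)) a-25 r40 z22 [83, 84, 88]; (np.int64(351), np.int64(293)) a-26 r55 z19 [42, 42, 46]; (np.int64(355), np.int64(293)) a-23 r43 z18 [60, 62, 65]; (np.int64(349), np.int64(294)) a-26 r61 z14 [225, 236, 240]; (np.int64(354), np.int64(296)) a-15 r49 z14 [219, 228, 230]; (np.int64(351), np.int64(297)) a-16 r58 z14 [144, 152, 156]; (np.int64(354), np.int64(297)) a-11 r51 z17 [220, 227, 229]; (np.int64(354), np.int64(299)) a-6 r53 z14 [215, 225, 229];
```

Emit:
{"method": "carry_out", "body": {"plan": [{"linear": [0.01,-0.15,0],"twist": [0,0,0.012],"hand": 0},{"linear": [0.02,-0.25,0],"twist": [0,0,0.02],"hand": 0},{"linear": [0.02,-0.25,0],"twist": [0,0,0.02],"hand": 0},{"linear": [0.02,-0.25,0],"twist": [0,0,0.02],"hand": 0}]}}

```text
time_s: 16.15
eef_pos: [542.4, 314.7, 89.1]
tool_rot: [[0.624, -0.782, -0.008], [-0.782, -0.624, -0.002], [-0.003, 0.007, -1.0]]
force: [-5.9, -1.4, -0.7]
opening: 21.6
```

```bash
cat >> m.py <<'E'
def torque():
    s=state(); r=(np.array(s['eef_pos'])[:2]-H)/1000; F=s['force']; return 'torque %.2f'%(r[0]*F[1]-r[1]*F[0]+s['moment'][2]),np.round(s['moment'],2)
def hx(d):
    P=cloud(d); m=((np.hypot(P[...,0]-613,P[...,1]-228)<30)&(abs(P[...,2]-48)<2.5)&(d['z_map']>0)).astype(np.uint8); c=max(cv2.findContours(m,0,1)[0],key=cv2.contourArea)[:,0]
    q=onplane(d,c[c[:,1]>2],48)[:,:2]-H; n=np.radians(np.arange(0,60,.25))
    # edge normal angle: contour points nearest each flat -> circular fit by 6-fold phase of edge segments
    e=np.roll(q,-6,0)-q; l=np.hypot(*e.T); k=(l<8); z=(np.exp(6j*np.arctan2(e[k,1],e[k,0]))).mean(); return (np.degrees(np.angle(z))/6-GY)%60, abs(z)
E
python3 - <<'E'
from m import *
for n in('w5','w6','w7','w8'): print(n,hx(dict(np.load(n+'.npz'))))
tcp(-45,89.5);print(torque()); print(hx(shot('wrist')))
E
```

```text
w5 (np.float64(33.51258723049713), np.float64(0.44131671349503165))
w6 (np.float64(42.57627632246911), np.float64(0.08754639906686125))
w7 (np.float64(32.874446790074884), np.float64(0.3915211593814619))
w8 (np.float64(33.4217282793429), np.float64(0.2295425059934219))
t 16.15 p [542.4 314.7  89.1] yaw -51.42 F [-5.9 -1.4 -0.7] op 21.6 j6 -0.1
linear [-0.02 -0.3  -0.04] twist [0.007 0.003 0.01 ]
('torque 1.02', array([-0.48,  1.84,  0.41]))
(np.float64(31.959617517506377), np.float64(0.07064931097327821))
```

Emit:
{"method": "carry_out", "body": {"plan": [{"linear": [0.05,0.9,0],"twist": [0,0,-0.08],"hand": 0},{"linear": [0.11,1.56,0],"twist": [0,0,-0.14],"hand": 0},{"linear": [0.11,1.56,0],"twist": [0,0,-0.14],"hand": 0},{"linear": [0.11,1.56,-1],"twist": [0,0,-0.14],"hand": 0},{"linear": [0.11,1.56,-2.5],"twist": [0,0,-0.14],"hand": 0},{"linear": [0.11,1.56,-4.5],"twist": [0,0,-0.14],"hand": 0},{"linear": [0.11,1.56,-7],"twist": [0,0,-0.14],"hand": 0},{"linear": [0.11,1.56,-9.8],"twist": [0,0,-0.14],"hand": 0},{"linear": [0.11,1.56,-9.8],"twist": [0,0,-0.14],"hand": 0}]}}

```text
time_s: 17.1
eef_pos: [534.2, 305.7, 192.9]
tool_rot: [[0.726, -0.688, 0.001], [-0.688, -0.726, 0.004], [-0.001, -0.004, -1.0]]
force: [0.7, 0.8, -2.6]
opening: 21.8
```

```bash
python3 - <<'E'
from m import *
tcp(-30,187); d=shot('wrist'); print(hexang(d)); np.savez('w9.npz',**d)
P=cloud(d)
q=P[...,:2]-H; r=np.hypot(q[...,0],q[...,1]); a=np.degrees(np.arctan2(q[...,1],q[...,0]))-GY
m=(r>38)&(r<60)&(P[...,2]>16)&(P[...,2]<26)&(abs(a+35)<40); print(m.sum(), a[m].min() if m.any() else 0)
s=shot('scene'); np.savez('sc4.npz',**s)
E
```

```text
t 17.1 p [534.2 305.7 192.9] yaw -43.43 F [ 0.7  0.8 -2.6] op 21.8 j6 0.04
linear [-0.07  1.41  0.58] twist [-0.004  0.001 -0.112]
[(np.float64(28.6), 18.2), (np.float64(30.8), 16.3), (np.float64(27.8), 21.4), (np.float64(30.3), 20.9), (np.float64(28.4), 21.0)]
0 0
```

The hexagon angle, averaged over five edges, is 29.2° mod 60, so the tab is at about −30.8° against the nominal −30° ±1. For a finer check I move forward so the tab and pin show through the jaw gap, and measure their gap.

Emit:
{"method": "carry_out", "body": {"plan": [{"linear": [2,0.5,-1],"twist": [0,0,0],"hand": 0},{"linear": [5,0.6,-1],"twist": [0,0,0],"hand": 0},{"linear": [5,0.6,-1],"twist": [0,0,0],"hand": 0},{"linear": [5,0.6,-1],"twist": [0,0,0],"hand": 0}]}}

```text
time_s: 17.6
eef_pos: [564.0, 265.3, 196.2]
tool_rot: [[0.724, -0.689, -0.009], [-0.689, -0.724, -0.001], [-0.005, 0.007, -1.0]]
force: [-0.4, -1.0, -4.5]
opening: 21.6
```

```bash
python3 - <<'E'
from m import *
d=shot('wrist'); np.savez('w10.npz',**d); P=cloud(d)
a=np.radians(GY); Rg=np.array([[np.cos(a),-np.sin(a)],[np.sin(a),np.cos(a)]]); q=(P[...,:2]-H)@Rg
r=np.hypot(q[...,0],q[...,1]); an=np.degrees(np.arctan2(q[...,1],q[...,0]))
m=(r>35)&(r<62)&(P[...,2]>16)&(P[...,2]<27)&(abs(an+35)<35)
pin=m&(P[...,2]>16); print(m.sum(),np.histogram(P[m][:,2],np.arange(16,28)))
# tab edges by angle bins per radius
th=an[m]; rr=r[m]; zz=P[m][:,2]
for r0 in range(35,62,3):
    k=(rr>=r0)&(rr<r0+3)
    if k.any(): print(r0,k.sum(),np.percentile(th[k],[2,98]).round(1),'perp mm',(r0+1.5)*np.diff(np.radians(np.percentile(th[k],[2,98]))))
c=d['color']; print(proj(d,[[*(H+Rg@[52*np.cos(np.radians(x)),52*np.sin(np.radians(x))]),21] for x in (-41,-35,-30,-24)]).round(0))
# transverse colour profile across tab and pin at r=46 and 52
for R0 in (45,52):
  uv=proj(d,[[*(H+Rg@[R0*np.cos(np.radians(x)),R0*np.sin(np.radians(x))]),21] for x in range(-56,-14,1)]).round().astype(int)
  print(R0,[(x,int(c[v,u].mean()),round(float(P[v,u,2]))) if 0<=v<400 and 0<=u<640 else None for x,(u,v) in zip(range(-56,-14),uv)])
E
```

```text
717 (array([  1,   2,   4,   5,  40, 227, 287, 134,  17,   0,   0]), array([16, 17, 18, 19, 20, 21, 22, 23, 24, 25, 26, 27]))
35 65 [-38.7 -23.4] perp mm [9.73691575]
38 67 [-37.8 -24.4] perp mm [9.23385225]
41 67 [-37.5 -24.5] perp mm [9.64442286]
44 71 [-41.6 -25. ] perp mm [13.21730604]
47 127 [-46.2 -25.5] perp mm [17.48701387]
50 137 [-46.8 -25.8] perp mm [18.93681268]
53 134 [-46.  -26.1] perp mm [18.93419287]
56 49 [-44.  -25.8] perp mm [18.25879982]
[[315.  46.]
 [307.  46.]
 [301.  47.]
 [293.  48.]]
45 [(-56, 183, 13), (-55, 183, 13), (-54, 183, 13), (-53, 183, 11), (-52, 183, 13), (-51, 175, 14), (-50, 162, 12), (-49, 152, 14), (-48, 147, 14), (-47, 146, 13), (-46, 146, 13), (-45, 144, 13), (-44, 145, 12), (-43, 146, 13), (-42, 146, 12), (-41, 145, 15), (-40, 146, 14), (-39, 141, 13), (-38, 124, 14), (-37, 106, 22), (-36, 103, 22), (-35, 104, 23), (-34, 104, 22), (-33, 103, 21), (-32, 104, 22), (-31, 110, 23), (-30, 117, 22), (-29, 121, 23), (-28, 123, 22), (-27, 121, 22), (-26, 118, 22), (-25, 125, 23), (-24, 147, 13), (-23, 168, 12), (-22, 181, 14), (-21, 182, 13), (-20, 181, 14), (-19, 181, 14), (-18, 182, 13), (-17, 182, 12), (-16, 181, 12), (-15, 181, 13)]
52 [(-56, 184, 13), (-55, 184, 12), (-54, 184, 15), (-53, 185, 12), (-52, 184, 13), (-51, 183, 13), (-50, 183, 13), (-49, 179, 13), (-48, 168, 14), (-47, 159, 23), (-46, 164, 24), (-45, 164, 24), (-44, 164, 25), (-43, 164, 23), (-42, 163, 23), (-41, 164, 23), (-40, 164, 24), (-39, 164, 22), (-38, 159, 23), (-37, 139, 23), (-36, 114, 23), (-35, 104, 22), (-34, 104, 22), (-33, 104, 23), (-32, 104, 23), (-31, 104, 22), (-30, 110, 23), (-29, 118, 21), (-28, 123, 23), (-27, 121, 22), (-26, 119, 22), (-25, 153, 13), (-24, 169, 13), (-23, 177, 13), (-22, 178, 13), (-21, 179, 13), (-20, 179, 14), (-19, 179, 13), (-18, 180, 13), (-17, 180, 13), (-16, 180, 12), (-15, 180, 12)]
```

Tab spans −36.7…−25.3° and the pin −47.5…−37° at r = 52. Centres are 11° apart with no gap in depth between them, so they are in contact. I carry the spanner back to the rest.

```bash
python3 -c "
from h import *
go([518.3,-183.6,205],-7.7)"
```

```text
t 17.65 p [563.8 265.8 196.4] yaw -43.52 F [-1.1 -0.3 -3.6] op 21.7 j6 0.12
linear [27.64 35.72 -0.77] twist [ 0.005  0.007 -0.625]
```

Emit:
{"method": "carry_out", "body": {"plan": [{"linear": [0,0.5,-1.5],"twist": [0,0,0],"hand": 0},{"linear": [2.5,3.5,-1.5],"twist": [0.005,0.007,-0.05],"hand": 0},{"linear": [5.5,7,-1.5],"twist": [0.005,0.007,-0.12],"hand": 0},{"linear": [8.5,11,-1.5],"twist": [0.005,0.007,-0.2],"hand": 0},{"linear": [11.5,15,-1.5],"twist": [0.005,0.007,-0.28],"hand": 0},{"linear": [14.5,19,-1.5],"twist": [0.005,0.007,-0.36],"hand": 0},{"linear": [17.5,23,-1.5],"twist": [0.005,0.007,-0.44],"hand": 0},{"linear": [20.5,27,-1.5],"twist": [0.005,0.007,-0.5],"hand": 0},{"linear": [23.5,30.5,-1],"twist": [0.005,0.007,-0.56],"hand": 0},{"linear": [26,33.5,-0.8],"twist": [0.005,0.007,-0.6],"hand": 0}]}}

```text
time_s: 18.65
eef_pos: [520.8, -157.9, 206.2]
tool_rot: [[0.988, -0.157, 0.001], [-0.157, -0.988, -0.0], [0.001, 0.0, -1.0]]
force: [1.1, 0.2, -5.0]
opening: 21.5
```

```bash
python3 -c "
from h import *
go([518.3,-183.6,108],-7.7)"
```

```text
t 18.65 p [ 520.8 -157.9  206.2] yaw -9.01 F [ 1.1  0.2 -5. ] op 21.5 j6 1.42
linear [0.15 2.58 9.82] twist [ 0.    -0.001 -0.023]
```

Emit:
{"method": "carry_out", "body": {"plan": [{"linear": [0.15,2.58,0.5],"twist": [0,0,-0.023],"hand": 0},{"linear": [0.15,2.58,2],"twist": [0,0,-0.023],"hand": 0},{"linear": [0.15,2.58,5],"twist": [0,0,-0.023],"hand": 0},{"linear": [0.15,2.58,7.5],"twist": [0,0,-0.023],"hand": 0},{"linear": [0.15,2.58,8.8],"twist": [0,0,-0.023],"hand": 0},{"linear": [0.15,2.58,9.4],"twist": [0,0,-0.023],"hand": 0},{"linear": [0.15,2.58,9.4],"twist": [0,0,-0.023],"hand": 0}]}}

```text
time_s: 19.35
eef_pos: [518.2, -183.3, 112.3]
tool_rot: [[0.991, -0.133, -0.0], [-0.133, -0.991, -0.0], [-0.0, 0.0, -1.0]]
force: [1.4, 0.0, -3.1]
opening: 21.7
```

```bash
python3 -c "
from h import *
go([518.3,-183.6,107],-7.7)"
```

```text
t 19.35 p [ 518.2 -183.3  112.3] yaw -7.65 F [ 1.4  0.  -3.1] op 21.7 j6 1.49
linear [0.01 0.03 0.53] twist [0.    0.    0.001]
```

Emit:
{"method": "carry_out", "body": {"plan": [{"linear": [0,0,0.25],"twist": [0,0,0],"hand": 0},{"linear": [0,0,0.45],"twist": [0,0,0],"hand": 0},{"linear": [0,0,0.5],"twist": [0,0,0],"hand": 0},{"linear": [0,0,0.5],"twist": [0,0,0],"hand": 0}]}}

```text
time_s: 19.75
eef_pos: [518.4, -183.3, 107.7]
tool_rot: [[0.991, -0.133, 0.001], [-0.133, -0.991, -0.0], [0.001, 0.0, -1.0]]
force: [1.1, 0.3, -3.5]
opening: 22.0
```

Emit:
{"method": "carry_out", "body": {"plan": [{"linear": [0,0,0.1],"twist": [0,0,0],"hand": 0},{"linear": [0,0,0.15],"twist": [0,0,0],"hand": 0},{"linear": [0,0,0.15],"twist": [0,0,0],"hand": 0}]}}

```text
time_s: 20.05
eef_pos: [518.6, -183.4, 107.0]
tool_rot: [[0.991, -0.133, 0.001], [-0.133, -0.991, -0.001], [0.002, 0.001, -1.0]]
force: [-2.5, 0.8, 3.4]
opening: 21.9
```

Contact: the force turned from −3.5 to +3.4 N. I release and rise.

Emit:
{"method": "carry_out", "body": {"plan": [{"linear": [0,0,0],"twist": [0,0,0],"hand": 35},{"linear": [0,0,0],"twist": [0,0,0],"hand": 60},{"linear": [0,0,0],"twist": [0,0,0],"hand": 70},{"linear": [0,0,0],"twist": [0,0,0],"hand": 70},{"linear": [0,0,0],"twist": [0,0,0],"hand": 70},{"linear": [0,0,-2],"twist": [0,0,0],"hand": 70},{"linear": [0,0,-6],"twist": [0,0,0],"hand": 70},{"linear": [0,0,-10],"twist": [0,0,0],"hand": 70},{"linear": [0,0,-14.5],"twist": [0,0,0],"hand": 70},{"linear": [0,0,-14.5],"twist": [0,0,0],"hand": 70}]}}

```text
time_s: 21.05
eef_pos: [521.0, -184.2, 259.2]
tool_rot: [[0.991, -0.132, 0.014], [-0.132, -0.991, -0.004], [0.014, 0.002, -1.0]]
force: [0.5, 0.2, -1.0]
opening: 59.8
```

```bash
python3 - <<'E'
from m import *
go([519.4,-189.7,250],-7.7)
w=shot('wrist'); P=cloud(w); hsv=cv2.cvtColor(w['color'],cv2.COLOR_RGB2HSV)
m=(P[...,2]>48)&(P[...,2]<64)&(hsv[...,1]<50)&(np.hypot(P[...,0]-555,P[...,1]+188)<150)&(w['z_map']>0)
uv=np.argwhere(m)[:,::-1]; q=onplane(w,uv,56)[:,:2].astype(np.float32); print(m.sum(),cv2.minAreaRect(q))
p=P[m]; print('plane',np.linalg.lstsq(np.c_[p[:,:2]-[555,-188],np.ones(len(p))],p[:,2],rcond=None)[0])
a=shot('top'); o=np.load('top.npz'); 
df=np.abs(a['color'].astype(int)-o['color']).max(-1)>60
for n,(u,v) in dict(mug=(168,164),tin=(420,162),carton=(418,244)).items(): print(n,df[v-22:v+22,u-22:u+22].sum())
b=shot('scene'); tab(b)
E
```

```text
t 21.05 p [ 521.  -184.2  259.2] yaw -7.59 F [ 0.5  0.2 -1. ] op 59.8 j6 1.49
linear [-0.1   0.56  0.92] twist [ 0.002 -0.014  0.002]
9246 ((554.6591796875, -189.1494598388672), (73.82817840576172, 198.94049072265625), 82.69567108154297)
plane [-1.90858791e-03  7.06948974e-04  5.69125377e+01]
mug 0
tin 0
carton 0
(np.int64(350), np.int64(283)) a-59 r59 z14 [232, 239, 241]; (np.int64(356), np.int64(284)) a-65 r41 z14 [230, 238, 241]; (np.int64(349), np.int64(285)) a-52 r61 z16 [231, 238, 241]; (np.int64(353), np.int64(285)) a-56 r49 z15 [233, 240, 241]; (np.int64(348), np.int64(286)) a-49 r63 z14 [234, 241, 242]; (np.int64(349), np.int64(286)) a-49 r60 z16 [232, 240, 242]; (np.int64(353), np.int64(286)) a-52 r48 z15 [233, 240, 242]; (np.int64(356), np.int64(286)) a-56 r39 z14 [231, 238, 241]; (np.int64(351), np.int64(287)) a-44 r54 z23 [251, 250, 250]; (np.int64(352), np.int64(287)) a-46 r51 z20 [253, 252, 252]; (np.int64(353), np.int64(287)) a-46 r48 z22 [244, 247, 247]; (np.int64(349), np.int64(288)) a-44 r59 z14 [241, 248, 250]; (np.int64(351), np.int64(288)) a-41 r54 z22 [255, 255
[... 1551 characters left out ...]
int64(292)) a-27 r49 z23 [180, 181, 193]; (np.int64(354), np.int64(292)) a-27 r46 z21 [163, 167, 178]; (np.int64(355), np.int64(292)) a-26 r43 z22 [122, 125, 130]; (np.int64(356), np.int64(292)) a-24 r40 z24 [94, 95, 100]; (np.int64(348), np.int64(293)) a-29 r63 z14 [200, 215, 217]; (np.int64(351), np.int64(293)) a-26 r55 z20 [49, 50, 54]; (np.int64(352), np.int64(293)) a-26 r52 z18 [58, 60, 64]; (np.int64(353), np.int64(293)) a-26 r49 z15 [73, 76, 79]; (np.int64(351), np.int64(294)) a-24 r55 z15 [238, 246, 249]; (np.int64(356), np.int64(294)) a-20 r41 z14 [238, 246, 250]; (np.int64(354), np.int64(297)) a-12 r50 z14 [233, 241, 241]; (np.int64(354), np.int64(298)) a-9 r52 z14 [233, 240, 242];
```

The spanner lies level on the rest, 1 mm from where it started. The bystanders are unchanged, the tab is still at the pin, and the arm is clear.

```bash
python3 -c "
from plant import *
print(finish_job())"
```

```text
the job is handed in; nothing more can be done
None
```

The job is handed in at about 21 s of the 72 s allowed. I turned the hexagon clockwise with the steel spanner in two strokes, lifting and reseating it once. It is now against the stop pin, and the spanner is back flat across both bars of its rest.

**Stop reached:**
- **Wrist view:** with the spanner lifted off, the tab centre read −31° and the pin centre −42°, with no gap in depth between them. The 11° spacing is what contact requires.
- **Hexagon angle:** this separately gave about −30.8° against the nominal −30°, which is within the roughly 1° measuring error.
- **Torque:** my estimate of the turning torque rose from about 0.3 to 1.0 N m at the end of the second stroke. It is noisy, and the rise was slow rather than a sharp jump. By then the handle was within about 2° of the cheek wall, so the torque alone doesn't prove the stop.
- **After release:** the scene camera still shows the tab against the pin, though only to about 3° per pixel.

**Other checks:**
- **Spanner:** it lies level, within 1 mm and 0.4° of where it started.
- **Bystanders:** the mug, tin and carton show no change in the top view.
- **Forces:** wrist readings between moves stayed under 7 N.

**Problems:**
- One move call was refused because its rows were incomplete, which used up one of the 12 pictures.
- The spanner led the hexagon by about 12°, more than the 8° of play expected, so I had to swing it to about −44° to reach the stop.

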